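# Slide a sample target along the guide rail into the loading pocket

## Task

Load the sample target on the ion source's loading stage: with the fingertips push the flat target carrier square against the long guide rail well short of the pocket, then keep it against the rail and drag it along into the corner pocket until it is fully home against the end stop, and take the hand away. Slide it by its edges only: do not lift it or touch its spotted steel face, and leave the vial, jar, syringe and tweezers where they are.

Things in the scene. Friction and masses are not known exactly. Their poses are not given: they have to be found in the camera images.
- stage: Fixed loading stage: dark flat deck, top 24 mm above the bench, stage x -78 to 78 mm, y -142 to 130. Origin on the bench; x points across the deck to the rail (away from the robot when unturned), y along the rail to the pocket, z up. Behind the end stop (y 130 to 185) a gate housing 60 mm high. Deck, rail and carrier slide easily on each other (friction about 0.2); fingertips grip it better.
- rail_mid (a point): On the inner face of the steel guide rail at deck level, middle of its length (stage x 50, y -14 mm). The rail stands along the deck's far side, 14 mm high above the deck, 12 mm thick, from stage y = -140 to 112. Axes as the stage's. A carrier pressed against it by a fingertip on its outer long edge goes along with the fingertip.
- stop_face (a point): On the end stop's face at deck level (stage x 29, y 100 mm): an aluminium block across the rail's end, 17 mm high above the deck, with a hold-down lip overhanging the pocket by 6 mm, underside 13 mm above the deck. Axes as the stage's.
- guide_nose (a point): Tip of the side guide's rounded nose at deck level (stage x 0, y 72 mm). The side guide faces the rail: 9 mm high above the deck, 12 mm thick, flat face at stage x = 6 mm from y = 78 to the end stop, nose radius 6 mm. Rail, end stop and side guide make the corner pocket: 44 mm wide, 22 mm deep, entered from -y. Axes as the stage's.
- home (a point): Where the centre of the carrier (half-way up) is when fully home in the pocket; axes as the stage's. Stage position (29, 67) mm, 29 mm above the bench. At home the carrier lies from stage y = 34 to 100 mm, so the rear 38 mm of its outer long edge stay outside the side guide and within reach of a fingertip.
- carrier_mid (a point): Centre (half-way up) of the loose target carrier: a flat rectangular aluminium frame 42 mm wide (x) and 66 mm long (y, the side that lies along the rail), 10 mm thick, about 120 g, lying flat on the deck away from rail and pocket, turned up to 25 degrees. Either long side may face the rail. Axes: x across, y along, z up.
- spots: Spotted steel sample plate on top of the carrier, part of it: 34 by 58 mm, standing 0.8 mm proud of the frame, leaving a 4 mm frame edge all round; its top is the carrier's top. Not to be touched. Origin at the centre of the carrier's underside.
- vial_mid (a point): Centre of a small amber glass vial with black cap, 15 mm across and 40 mm high, standing on the deck beside the side guide, on the side away from the rail. Leave alone.
- jar: Small glass jar with white lid, 48 mm across, 50 mm high, on the bench beyond the rail; origin at the centre of its underside. Leave alone.
- syringe: Small glass syringe lying on the bench beyond the rail, towards the gate end, about 150 mm long, 22 mm wide over its flange, 16 mm high; origin under the barrel's middle. Leave alone.
- tweezers: Steel tweezers lying on the bench off the end of the stage away from the pocket, 120 mm long, 8 mm high; origin under their middle. Leave alone.
Not all that is in view belongs to the job. What is meant by the part that bears carrier_mid is not orange, and is the larger of those in its own colour.

How it is judged (in metres and radians):
On the way:
1. the carrier lies flush against the guide rail (within 2.5 mm and 3 degrees), still at least 60 mm short of home (x of carrier_mid in the frame of home above -0.0025 m and y of carrier_mid in the frame of home below -0.06 m and angle between the y axis of carrier_mid and the y axis of home, either way round below 0.05 rad), for 0.2 s.
At the end, for the whole second after the job is handed in: The carrier lies flat and at rest in the corner pocket, within 2.5 mm of fully home against both rail and end stop and within 3 degrees of square (x of carrier_mid in the frame of home between -0.0025 and 0.0025 m and y of carrier_mid in the frame of home between -0.0025 and 0.0025 m and z of carrier_mid in the frame of home between -0.002 and 0.002 m and angle between the y axis of carrier_mid and the y axis of home, either way round below 0.05 rad and linear speed of carrier below 0.005 m/s); the robot touches nothing.
It fails at once if the carrier comes off the rail by more than 4 mm within the last 60 mm of its way (y of carrier_mid in the frame of home above -0.06 m and x of carrier_mid in the frame of home below -0.004 m).
It fails at once if the carrier is lifted or tipped (5 mm or 0.12 rad) or falls off the deck (z of carrier_mid in the frame of home above 0.005 m or z of carrier_mid in the frame of home below -0.006 m or angle between carrier_mid's own z axis and vertical above 0.12 rad).
It fails at once if the spotted face is touched (contact force between the fingers and spots above 0.5 N).
It fails at once if vial, jar, syringe or tweezers are moved by more than 15 mm (distance of any of vial_mid, jar, syringe, tweezers from where it was at the start of the episode above 0.015 m).
It also fails if it takes over 54 s, if anything falls off the work surface, if the arm or the gripper's body presses on something with over 40 N, if the wrist force passes 120 N, or if a joint passes its speed limit or range.

## Robot

A 6-joint arm with a two-finger parallel gripper is mounted at the origin on the work surface. World frame = base frame: x ahead of the robot, y to its left, z up, the work surface at z = 0. Lengths are in mm, angles in rad, forces in N, time in s.
With the tool pointing down it reaches from about 150 to 775 mm from the base axis. Payload 6.1 kg.
Tool frame: the origin (TCP) lies on the centre line of the jaws, within the pads' length; the fingertips stand 22 mm ahead of it and the grasp point (between the pads) lies 3 mm ahead of it; z points along the fingers, y is the direction in which the jaws open and shut (so a half turn about z gives the same grasp; the last joint's range is limited). The gripper opens to 85 mm and grips with 20 to 120 N. Pads are 22 mm wide; open, the fingers measure 114 mm over their backs; the gripper's body (76 mm by 85 mm) begins 54 mm behind the grasp point. The pads swing forward as they close: fully open they stand 13 mm farther back than shut.
Start: joints at [1.293, 0.126, -0.04, 1.405, 0, 1.571], TCP at [143.97, 504.857, 227.595] pointing down, gripper open.
Joint ranges: [-2.72, 2.72], [-0.95, 1.95], [-1.27, 1.35], [-1.78, 2.02], [-1.46, 1.47], [-3.14, 3.14]. Speed limits (rad/s): [2.39, 2.39, 3.01, 3.14, 3.14, 3.14].

## Interface

Orientations are given as a unit quaternion [w, x, y, z].
In Python, from rig import readout, eyes, job gives the robot as it stands.
- The arm moves only by the tool carry_out, never from a script. Its arguments are lists of equal length, an entry for each row: "offset": the shift along the tool's x, y, z in cm, a list of three; "yaw": the turn about the tool's z in rad; "gripper": the finger opening in cm, from 0 to 8.54. In form: {"offset": [[dx, dy, dz], ...], "yaw": [yaw, ...], "gripper": [gripper, ...]}. A call has 1 to 20 rows; each row is the pose to reach, as a shift and turn from the pose measured when the call began, along the tool's axes at that moment; what a row does not reach only later rows make up. A row lasts 1/12 s, in which the tool goes at most 41.7 mm and 7.16 degrees, less where a joint would pass 70% of its speed; a pose out of reach is approached as far as the arm can. A call with a gripper value outside its range is refused whole. The fingers move at their own pace and stop on an object; the grip force is fixed at half the most. Time passes only in rows, so rows that repeat a pose let the fingers close. It gives the time, the measured TCP pose, the force and the opening at its end, in the units of the state.
- readout.state(): the state, without advancing time (a new reading comes with each control period).
- eyes.grab_frame(name): name is "scene" or "side" or "wrist"; returns (picture, depth): 384x512x3 uint8, blue, green, red; 384x512 float32, mm along the optical axis (not along the pixel's ray), 0 where there is no reading.
- eyes.camera_info(name): a dict with "vfov" (degrees; the focal length in pixels is half the picture's height over the tangent of half this angle, whatever the lens; pixels are square), "cx", "cy" (the principal point, pixels), "k1" (the pictures are not rectified: a ray, as slopes to the right and down, at radius r is drawn at 1 + k1 r^2 times it, then the intrinsics apply), "view" (4x4, takes a point from world to camera coordinates). Camera axes: x right, y down, z forward; pixel columns grow to the right and rows downward; lengths in mm; the calibration is good to about 2 mm. A picture is of the moment at which its call begins: read the wrist's pose just before it. camera_info takes no time and is no camera call; for the wrist camera it gives the pose at the moment of the call.
- job.job_done(): hands the job in, once; it reports no verdict.
The state is a dict: "t": time; "joint_positions": joint angles; "dq": joint speeds; "joint_efforts": joint torques, N m; "ee_pos": TCP position; "eef_rot": TCP orientation; "wrist_force": force on the tool from outside, world axes, zero at the start; "ft_torque": the same for the moment, N m; "grip_width": finger opening in mm.
Only numpy, scipy, OpenCV 4.12 (cv2) and the standard library are available. Lean on these libraries where they do the work, as an engineer would, in place of code of your own. Each camera call takes 0.05 s, during which the arm holds its last target.

## Working session

There is one attempt and no reset: what is moved stays moved. The work goes in short steps, Python scripts to look and compute and a tool call to move; the robot and the scene stay as the last step left them, time stands still between calls to the robot, and variables do not carry over. Pictures are saved under pics/ and viewed, and the job is handed in when it is done.

Besides the shell and the picture viewer there is one more tool, called after "Emit:" as name([rows], argument=value, ...), one row to a line, values as JSON. carry_out: Moves the arm, as the interface text tells. Its arguments: {"type":"object","properties":{"offset":{"type":"array","items":{"type":"array","items":{"type":"number"}}},"yaw":{"type":"array","items":{"type":"number"}},"gripper":{"type":"array","items":{"type":"number"}}},"required":["offset","yaw","gripper"]}

```bash
ls; mkdir -p pics
python3 - <<'E'
from rig import readout, eyes, job
import cv2
s=readout.state()
print(s)
for n in ("scene","side"):
    p,d=eyes.grab_frame(n); cv2.imwrite(f"pics/{n}0.png",p)
    c=eyes.camera_info(n); print(n,c)
E
```

```text
pics
{'t': 0.0, 'joint_positions': array([ 1.29302064e+00,  1.26415170e-01, -4.06514717e-02,  1.40541427e+00,
        2.12311146e-05,  1.57079504e+00]), 'dq': array([-8.33216291e-05, -2.38857861e-03,  8.68039607e-04,  7.47401366e-04,
       -1.70503410e-04,  1.18247600e-03]), 'joint_efforts': array([-1.99403348e-04, -4.35917652e+01,  3.52921951e+01,  1.72440021e-02,
       -1.67201250e-05,  5.29491597e-07]), 'ee_pos': array([143.83819005, 504.45728474, 226.79014645]), 'eef_rot': array([-1.27122067e-04,  1.38441073e-01,  9.90370314e-01, -8.32710190e-04]), 'wrist_force': array([-0.17735978, -0.92134734, -0.05001751]), 'ft_torque': array([ 0.02769566, -0.03348739,  0.03992352]), 'grip_width': 85.26215731508161}
scene {'vfov': 47.03825069549944, 'cx': 254.8168651459964, 'cy': 189.26013861819536, 'k1': 0.05499516240551396, 'view': array([[-8.01880957e-01,  5.97305426e-01,  1.45999289e-02,
         4.76213689e+02],
       [ 4.61094482e-01,  6.34188477e-01, -6.20642292e-01,
        -2.14515135e+02],
       [-3.79972115e-01, -4.90949288e-01, -7.83957899e-01,
         1.19340737e+03],
       [ 0.00000000e+00,  0.00000000e+00,  0.00000000e+00,
         1.00000000e+00]])}
side {'vfov': 50.904952973824464, 'cx': 263.3758594810532, 'cy': 192.64862803258714, 'k1': -0.08063832792188805, 'view': array([[ 8.36879933e-01, -5.47367862e-01,  4.51671420e-03,
        -4.75223745e+02],
       [-3.80239839e-01, -5.87251177e-01, -7.14530419e-01,
         2.76941502e+02],
       [ 3.93763434e-01,  5.96258735e-01, -6.99589794e-01,
         6.53619426e+02],
       [ 0.00000000e+00,  0.00000000e+00,  0.00000000e+00,
         1.00000000e+00]])}
```

View pics/scene0.png

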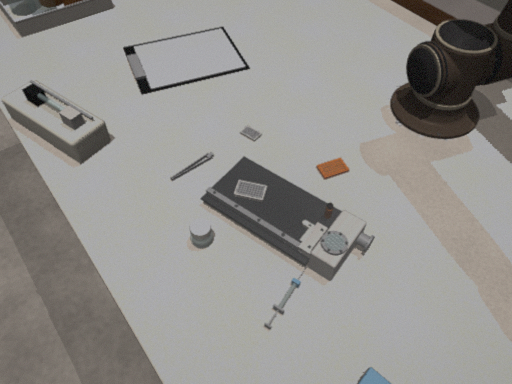

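View pics/side0.png

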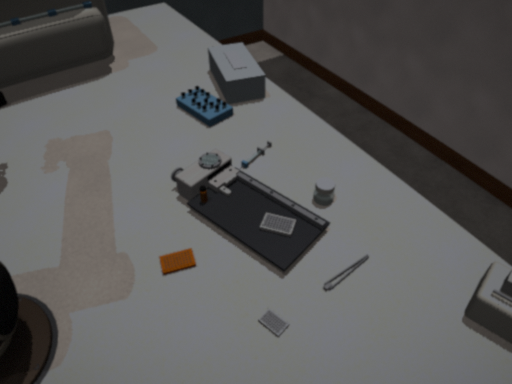

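Scene: there is a silver plate with spots on the deck at (251,189), a smaller silver plate on the bench at (251,133) and an orange one at (333,168). The side view shows the same three at (278,223), (273,322) and (178,261). The carrier should be the larger silver one, on the deck. I'll measure next, with a close crop to check that.

```bash
cat > h.py <<'E'
import numpy as np, cv2
from rig import readout, eyes, job
def K(c):
    f=192/np.tan(np.radians(c['vfov'])/2); return f
def ray(c,uv):
    f=K(c); uv=np.atleast_2d(uv).astype(float)
    d=np.c_[(uv[:,0]-c['cx'])/f,(uv[:,1]-c['cy'])/f]; s=d.copy()
    for _ in range(20): s=d/(1+c['k1']*(s**2).sum(1,keepdims=True))
    V=c['view']; R=V[:3,:3]; o=-R.T@V[:3,3]
    return o,np.c_[s,np.ones(len(s))]@R
def onz(c,uv,z):
    o,d=ray(c,uv); t=(z-o[2])/d[:,2]; return o+d*t[:,None]
def proj(c,P):
    P=np.atleast_2d(P); V=c['view']; q=P@V[:3,:3].T+V[:3,3]; s=q[:,:2]/q[:,2:]
    s=s*(1+c['k1']*(s**2).sum(1,keepdims=True)); return s*K(c)+[c['cx'],c['cy']]
def tri(c1,u1,c2,u2):
    o1,d1=ray(c1,u1);o2,d2=ray(c2,u2);d1=d1[0]/np.linalg.norm(d1);d2=d2[0]/np.linalg.norm(d2)
    t=np.linalg.lstsq(np.c_[d1,-d2],o2-o1,rcond=None)[0]
    a=o1+t[0]*d1;b=o2+t[1]*d2; return (a+b)/2,np.linalg.norm(a-b)
E
python3 - <<'E'
from h import *
s=readout.state()
cw=eyes.camera_info("wrist");p,d=eyes.grab_frame("wrist");cv2.imwrite("pics/wrist0.png",p)
print(cw)
a,b=cv2.imread("pics/scene0.png"),cv2.imread("pics/side0.png")
x=cv2.resize(a[150:280,190:390],None,fx=4,fy=4,interpolation=cv2.INTER_CUBIC)
y=cv2.resize(b[140:270,160:340],None,fx=4,fy=4,interpolation=cv2.INTER_CUBIC)
cv2.imwrite("pics/scene_c.png",x);cv2.imwrite("pics/side_c.png",y)
for n in("scene","side"):print(proj(eyes.camera_info(n),s['ee_pos']))
print(tri(eyes.camera_info("scene"),[251,189],eyes.camera_info("side"),[278,223]))
E
```

```text
{'vfov': 70.7491053541587, 'cx': 257.850919162902, 'cy': 194.07447788562226, 'k1': 0.011089907625600068, 'view': array([[ 2.74736156e-01,  9.61518258e-01, -1.63842477e-03,
        -5.26310220e+02],
       [ 9.17832224e-01, -2.61745115e-01,  2.98451843e-01,
        -3.90202936e+01],
       [ 2.86538047e-01, -8.34993113e-02, -9.54423288e-01,
         3.81521510e+02],
       [ 0.00000000e+00,  0.00000000e+00,  0.00000000e+00,
         1.00000000e+00]])}
[[686.24553851 209.33310447]]
[[-19.77607392  86.49230808]]
(array([572.22873773, -45.84658297,  33.5848859 ]), np.float64(2.25781442952978))
```

View pics/scene_c.png

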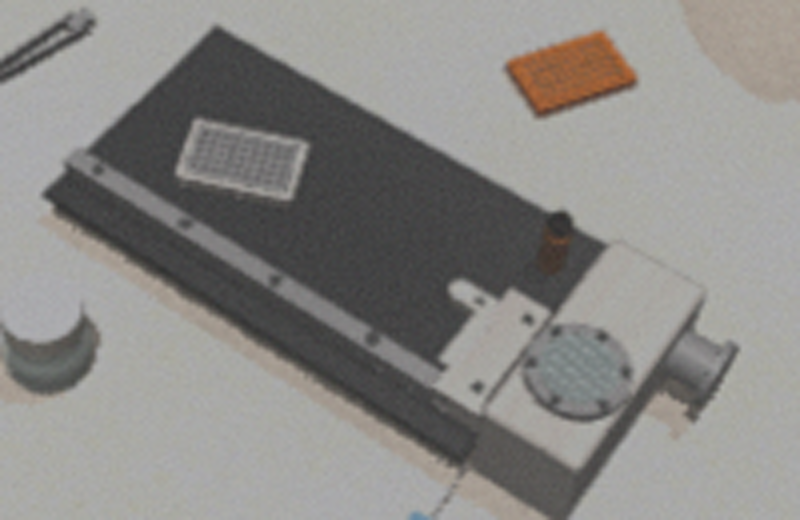

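View pics/side_c.png

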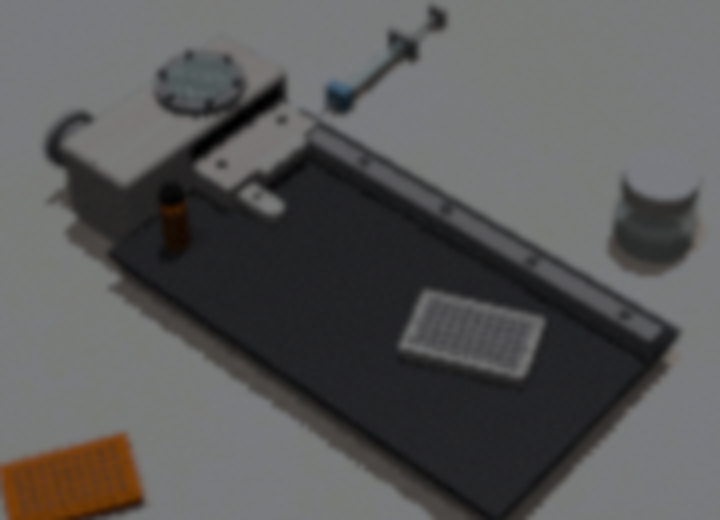

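View pics/wrist0.png

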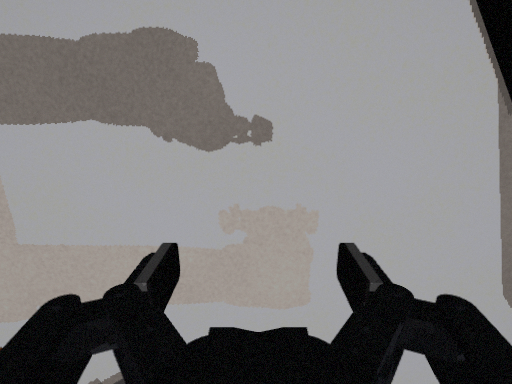

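The crops confirm it: the silver framed plate on the deck is about as large as the orange one and larger than the bench one. Next I'll triangulate the rail screws, deck corners and carrier.

Run:
```python
from h import *
A=eyes.camera_info("scene");B=eyes.camera_info("side")
sc=lambda p:np.array(p)/4+[190-.375,150-.375]
sd=lambda p:np.array(p)/4+[160-.375,140-.375]
L={}
for n,p,q in [("scr1",(98,170),(626,315)),("scr2",(185,223),(532,261)),("scr3",(276,281),(447,208)),("scr4",(373,340),(364,160)),("deckA",(217,28),(500,518)),
 ("stopscrA",(477,387),(282,119)),("stopscrB",(529,319),(222,163)),("vialtop",(562,220),(173,190)),
 ("c1",(198,120),(400,345)),("c2",(310,143),(430,292)),("c2b",(308,143),(524,376)),("c3",(292,196),(545,318))]:
    r=tri(A,sc(p),B,sd(q)); L[n]=r[0]; print(n,r[0].round(1),r[1].round(1))
a=L["scr4"]-L["scr1"];print("rail dir deg",np.degrees(np.arctan2(a[1],a[0])))
# carrier mask corners in each view at z=34
for nm,c,roi in(("scene",A,(225,170,275,205)),("side",B,(250,205,305,240))):
    im=cv2.imread(f"pics/{nm}0.png");x0,y0,x1,y1=roi
    g=cv2.cvtColor(im[y0:y1,x0:x1],cv2.COLOR_BGR2GRAY)
    t,m=cv2.threshold(g,0,255,cv2.THRESH_OTSU)
    m=cv2.morphologyEx(m,cv2.MORPH_CLOSE,np.ones((5,5)))
    cs,_=cv2.findContours(m,0,1)
    for k in cs:
        if cv2.contourArea(k)<200: continue
        P=onz(c,k[:,0]+[x0,y0],34)[:,:2].astype(np.float32)
        print(nm,t,cv2.minAreaRect(P),cv2.boundingRect(k))
```

```text
scr1 [643.7 -82.4  38.4] 0.3
scr2 [625.9 -25.   38.6] 0.4
scr3 [609.9  33.1  39. ] 0.7
scr4 [592.   90.9  39.2] 0.9
deckA [ 522.6 -140.9   23.3] 1.5
stopscrA [569.1 143.8  42.1] 0.9
stopscrB [521.7 129.3  42.5] 1.3
vialtop [479.5 102.9  64.6] 1.9
c1 [556.9 -58.   45.1] 60.6
c2 [553.5 -22.7  55.7] 13.9
c2b [557.9 -58.1  26. ] 63.9
c3 [588.7 -33.3  27.8] 64.9
rail dir deg 106.59879174656712
scene 97.0 ((573.2801513671875, -45.58989334106445), (44.36998748779297, 67.41716766357422), 38.89552307128906) (9, 9, 34, 21)
side 59.0 ((572.7064819335938, -46.07462692260742), (45.42254638671875, 68.33374786376953), 38.98600769042969) (9, 7, 37, 23)
```

```bash
cat >> h.py <<'E'
from scipy.spatial.transform import Rotation as Ro
def toolR(s): q=s['eef_rot']; return Ro.from_quat([q[1],q[2],q[3],q[0]]).as_matrix()
def offs(target,tyaw_deg=None):
    """offset (cm) in tool axes and yaw to bring TCP to world target, tool y at world angle"""
    s=readout.state();R=toolR(s);o=R.T@(np.array(target)-s['ee_pos'])/10
    cur=np.degrees(np.arctan2(R[1,1],R[0,1]))
    yaw=None if tyaw_deg is None else -np.radians((tyaw_deg-cur+180)%360-180)
    return o.round(3),yaw,cur,s['ee_pos'].round(1)
E
python3 - <<'E'
from h import *
s=readout.state();c=eyes.camera_info("wrist");R=toolR(s)
o=-c['view'][:3,:3].T@c['view'][:3,3];print("cam in tool",R.T@(o-s['ee_pos']), R.T@c['view'][2,:3])
print(R)
ux=np.array([.9583,.2857]);uy=np.array([-.2857,.9583]);O=np.array([556.5,17.5])
for st in[(-70,-45,220)]:
    w=np.r_[O+st[0]*ux+st[1]*uy,st[2]];print(w,offs(w,106.6))
E
```

```text
cam in tool [  76.33849345    2.12326238 -148.01051757] [-2.98446721e-01 -3.88269681e-04  9.54426217e-01]
[[-9.61676375e-01  2.74186879e-01 -3.25556178e-04]
 [ 2.74187072e-01  9.61675676e-01 -1.15889074e-03]
 [-4.67317682e-06 -1.20374114e-03 -9.99999275e-01]]
[502.2755 -45.6225 220.    ] (array([-49.552, -43.084,   0.753]), np.float64(-0.5674689378488115), np.float64(74.08642485649148), array([143.9, 504.6, 227. ]))
```

Emit:
carry_out([
  [-3, -2, 0],
  [-6, -4.5, 0],
  [-9, -7, 0],
  [-12, -9.5, 0],
  [-15, -12, 0],
  [-18, -14.5, 0],
  [-21, -17, 0],
  [-24, -19.5, 0],
  [-27, -22, 0],
  [-30, -24.5, 0],
  [-33, -27, 0],
  [-36, -29, 0],
  [-39, -31, 0],
  [-42, -33, 0],
  [-45, -35.5, 0],
  [-48, -38, 0],
  [-51, -40.5, 0.5],
  [-52.1, -41.5, 0.7],
  [-52.1, -41.5, 0.7],
  [-52.1, -41.5, 0.7],
], yaw=[-0.03, -0.06, -0.09, -0.12, -0.15, -0.18, -0.21, -0.24, -0.27, -0.3, -0.33, -0.36, -0.39, -0.42, -0.45, -0.49, -0.53, -0.567, -0.567, -0.567], gripper=[0, 0, 0, 0, 0, 0, 0, 0, 0, 0, 0, 0, 0, 0, 0, 0, 0, 0, 0, 0])

```text
t: 1.82
ee_pos: [530.9, -38.1, 219.7]
eef_rot: [-0.001, -0.143, 0.99, -0.0]
wrist_force: [-1.2, 1.0, 0.6]
grip_width: 0.0
```

Run:
```python
from h import *
s=readout.state();print(s['t'],s['ee_pos'],s['joint_positions'].round(2),s['grip_width'],s['wrist_force'])
c=eyes.camera_info("wrist");p,d=eyes.grab_frame("wrist");cv2.imwrite("pics/wrist1.png",p)
np.savez("w1.npz",d=d,view=c['view'])
```

```text
1.8167 [530.89660451 -38.06121433 219.67280235] [-0.07  0.14 -0.04  1.39 -0.   -0.36] 0.01912216427221293 [-1.21085315  1.01203466  0.5726905 ]
```

View pics/wrist1.png

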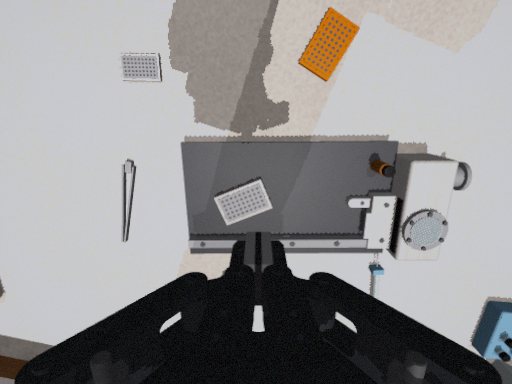

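The wrist view looks down on the whole stage: carrier at (243,202), rail along row 243, stop block at (380,220), side-guide nose at (352,203) and vial at (382,168). I'll measure from this.

Run:
```python
from h import *
c=eyes.camera_info("wrist");c['view']=np.load("w1.npz")['view'];d=np.load("w1.npz")['d']
p=cv2.imread("pics/wrist1.png");g=cv2.cvtColor(p,cv2.COLOR_BGR2GRAY)
cv2.imwrite("pics/wrist1_c.png",cv2.resize(p[130:260,175:415],None,fx=3.3,fy=3.3,interpolation=cv2.INTER_CUBIC))
# deck outer edge: gradient along columns rows 132..150
def edge(cols,r0,r1,sgn):
    out=[]
    for u in cols:
        col=cv2.GaussianBlur(g,(5,1),0)[r0:r1,u].astype(float);dg=sgn*np.diff(col)
        i=int(dg.argmax())
        if 0<i<len(dg)-1:
            a,b,e=dg[i-1:i+2];den=a-2*b+e;i=i+(0.5*(a-e)/den if den else 0)
        out.append((u,r0+i+.5))
    return np.array(out)
def fit(P):
    vx,vy,x,y=cv2.fitLine(P[:,:2].astype(np.float32),cv2.DIST_HUBER,0,.01,.01).ravel()
    if vy<0: vx,vy=-vx,-vy
    return np.array([x,y]),np.degrees(np.arctan2(vy,vx))
E1=edge(list(range(195,360,2)),134,150,-1);P=onz(c,E1,24);q,a1=fit(P);print("deck outer",q,a1)
E2=edge(list(range(270,290,2))+list(range(296,330,2)),230,247,1);P2=onz(c,E2,38);q2,a2=fit(P2);print("rail inner top",q2,a2,np.median(E2[:,1]))
E3=edge([u for u in range(196,225,2)],230,247,1);P3=onz(c,E3,38);q3,a3=fit(P3);print("rail inner left",q3,a3)
qq,aa=fit(np.vstack([P2,P3]));print("rail",qq,aa)
n=np.array([np.sin(np.radians(aa)),-np.cos(np.radians(aa))]);print("rail-deck dist (128)",n@(qq-q))
m=cv2.inRange(g[178:228,208:277],100,255);m=cv2.morphologyEx(m,cv2.MORPH_CLOSE,np.ones((5,5)))
for k in cv2.findContours(m,0,1)[0]:
    if cv2.contourArea(k)>300:
        print("carrier",cv2.minAreaRect(onz(c,k[:,0]+[208,178],34)[:,:2].astype(np.float32)))
print("depth deck",d[170,300],"car",d[202,243])
```

```text
deck outer [485.0823  -40.45927] 106.447426
rail inner top [600.6656   47.39124] 106.78635 239.225
rail inner left [637.0524  -73.60246] 106.480156
rail [614.4787      1.5261792] 106.738174
rail-deck dist (128) 136.00572
carrier ((564.9745483398438, -40.83314514160156), (57.18041229248047, 87.73588562011719), 40.56440353393555)
depth deck 348.63425 car 350.612
```

View pics/wrist1_c.png

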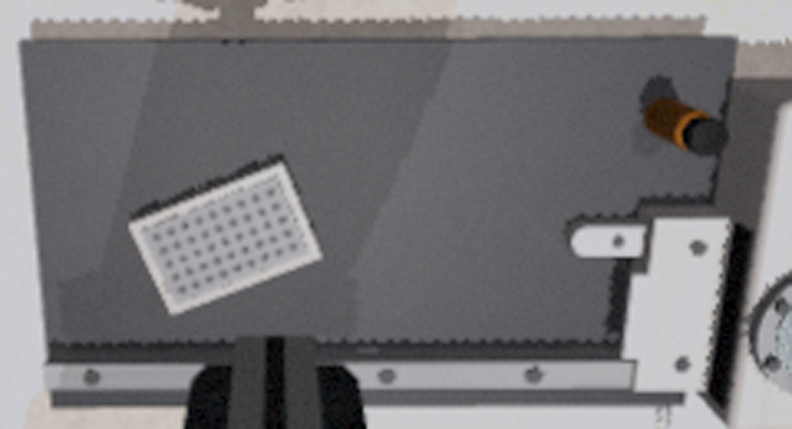

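Run:
```python
from h import *
c=eyes.camera_info("wrist");c['view']=np.load("w1.npz")['view'];d=np.load("w1.npz")['d']
p=cv2.imread("pics/wrist1.png");g=cv2.cvtColor(p,cv2.COLOR_BGR2GRAY)
def pts(L,z):
    L=(np.array(L)/3.3)+[175-.35,130-.35]; return L,onz(c,L,z)
ux=np.array([.9583,.2857]);uy=np.array([-.2857,.9583]);O=np.array([556.5,17.5])
def st(P): return np.c_[(P[:,:2]-O)@ux,(P[:,:2]-O)@uy]
for nm,L,z in[("screws",[(92,376),(387,376),(534,374)],38),("railtop inner",[(150,362),(500,361)],38),("rail bottom inner",[(150,345),(500,344)],24),
 ("rail outer top",[(150,390),(500,388)],38),("deck edge",[(100,42),(600,40)],24),("deck left",[(24,100)],24),("carrier",[(130,225),(282,164),(322,258),(176,314)],33.2),
 ("nose",[(571,240)],33),("stopfrontlip",[(648,280),(628,340)],41),("stop base",[(612,320)],24)]:
    px,P=pts(L,z);print(nm,px.round(1).tolist(),P[:,:2].round(1).tolist(),st(P).round(1).tolist())
def pz(u,v):
    o,dd=ray(c,[[u,v]]);return (o+dd[0]*d[v,u]).round(1)
for u,v in[(300,170),(243,202),(300,155),(220,244),(320,244),(382,210),(205,215),(425,230)]:print(u,v,pz(u,v))
```

```text
screws [[202.5, 243.6], [291.9, 243.6], [336.5, 243.0]] [[645.1, -80.7], [611.0, 35.4], [593.1, 92.7]] [[56.9, -119.4], [57.3, 1.5], [56.6, 61.7]]
railtop inner [[220.1, 239.3], [326.2, 239.0]] [[632.3, -59.4], [591.5, 77.3]] [[50.6, -95.3], [50.7, 47.3]]
rail bottom inner [[220.1, 234.2], [326.2, 233.9]] [[631.9, -61.4], [589.7, 80.3]] [[49.8, -97.2], [49.8, 50.7]]
rail outer top [[220.1, 247.8], [326.2, 247.2]] [[644.6, -56.3], [603.0, 81.7]] [[63.4, -95.9], [62.9, 48.2]]
deck edge [[205.0, 142.4], [356.5, 141.8]] [[514.4, -110.4], [460.1, 71.8]] [[-76.9, -110.5], [-76.9, 79.6]]
deck left [[181.9, 160.0]] [[544.5, -133.6]] [[-54.7, -141.3]]
carrier [[214.0, 197.8], [260.1, 179.3], [272.2, 207.8], [228.0, 224.8]] [[579.1, -81.5], [538.5, -31.0], [571.0, -4.7], [610.9, -54.5]] [[-6.6, -101.3], [-31.1, -41.4], [7.5, -25.5], [31.6, -84.6]]
nose [[347.7, 202.4]] [[535.9, 87.6]] [[0.3, 73.1]]
stopfrontlip [[371.0, 214.5], [365.0, 232.7]] [[541.0, 119.2], [567.1, 121.9]] [[14.2, 101.9], [40.0, 97.0]]
stop base [[360.1, 226.6]] [[566.1, 121.2]] [[38.9, 96.6]]
300 170 [513.9  15.4  25.7]
243 202 [573.1 -43.9  36. ]
300 155 [495.4   8.8  26.7]
220 244 [637.6 -57.8  40.7]
320 244 [600.3  71.5  39.1]
382 210 [530.9 129.2  42.9]
205 215 [608.8 -87.9  26.4]
425 230 [534.4 174.7  68.1]
```

```bash
cat >> h.py <<'E'
ux=np.array([.9583,.2857]);uy=np.array([-.2857,.9583]);O=np.array([557.,18.5])
def S(x,y,z): return np.r_[O+x*ux+y*uy,z]
def inS(P): P=np.asarray(P)[:2]-O; return np.array([P@ux,P@uy])
E
python3 - <<'E'
from h import *
print(offs(S(-55,-57,48.5),106.6),inS(readout.state()['ee_pos']))
E
```

```text
(array([ 1.35 , -1.105, 17.167]), np.float64(-0.0017503267748094286), np.float64(106.49971366303468), array([530.7, -37.3, 220.1])) [-41.18378646 -45.93145198]
```

Emit:
carry_out([
  [1.35, -1.1, 2],
  [1.35, -1.1, 5],
  [1.35, -1.1, 8],
  [1.35, -1.1, 11],
  [1.35, -1.1, 13.5],
  [1.35, -1.1, 15],
  [1.35, -1.1, 16],
  [1.35, -1.1, 16.4],
  [1.35, -1.1, 16.8],
  [1.35, -1.1, 16.8],
  [1.35, -1.1, 16.8],
], yaw=[0, 0, 0, 0, 0, 0, 0, 0, 0, 0, 0], gripper=[0, 0, 0, 0, 0, 0, 0, 0, 0, 0, 0])

```text
t: 2.78
ee_pos: [521.2, -51.6, 53.2]
eef_rot: [-0.0, -0.144, 0.99, -0.0]
wrist_force: [0.7, 0.1, 0.8]
grip_width: 0.1
```

Run:
```python
from h import *
s=readout.state();print(s['t'],s['ee_pos'],inS(s['ee_pos']),s['wrist_force'])
for n in("side","wrist"):
    p,_=eyes.grab_frame(n);cv2.imwrite(f"pics/{n}2.png",p if n=="wrist" else cv2.resize(p[140:270,160:340],None,fx=4,fy=4,interpolation=cv2.INTER_CUBIC))
```

```text
2.7833 [521.20374389 -51.60993732  53.21288596] [-54.33396133 -56.95936257] [0.7190706  0.07627742 0.76390514]
```

View pics/side2.png

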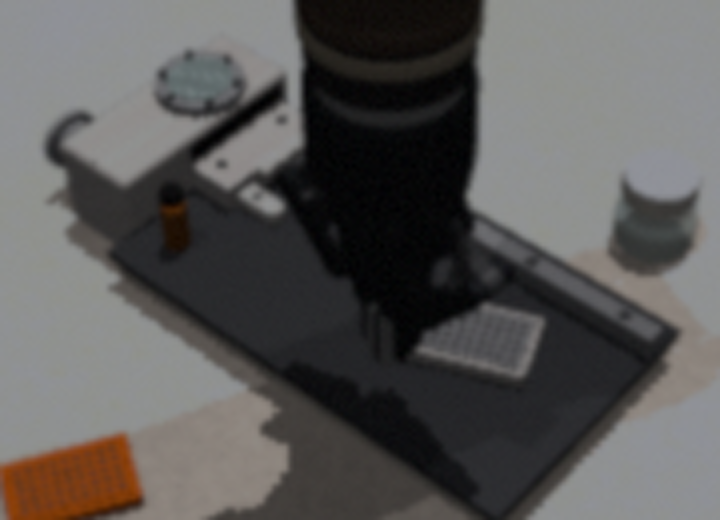

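View pics/wrist2.png

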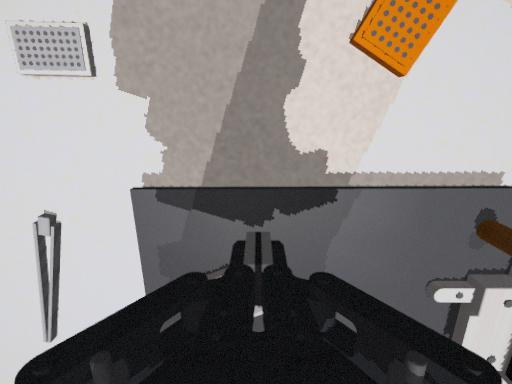

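Emit:
carry_out([
  [0, 0, 0.2],
  [0, 0, 0.42],
  [0, 0, 0.42],
  [0, 0, 0.42],
], yaw=[0, 0, 0, 0], gripper=[0, 0, 0, 0])

```text
t: 3.22
ee_pos: [521.2, -51.9, 48.9]
eef_rot: [-0.0, -0.143, 0.99, -0.0]
wrist_force: [0.1, 0.2, 0.1]
grip_width: -0.2
```

Emit:
carry_out([
  [-0.5, 0, 0],
  [-1.0, 0, 0],
  [-1.4, 0, 0],
  [-1.8, 0, 0],
  [-2.2, 0, 0],
  [-2.6, 0, 0],
  [-2.9, 0, 0],
  [-3.2, 0, 0],
  [-3.5, 0, 0],
  [-3.8, 0, 0],
  [-4.0, 0, 0],
  [-4.2, 0, 0],
  [-4.4, 0, 0],
  [-4.6, 0, 0],
  [-4.6, 0, 0],
], yaw=[0, 0, 0, 0, 0, 0, 0, 0, 0, 0, 0, 0, 0, 0, 0], gripper=[0, 0, 0, 0, 0, 0, 0, 0, 0, 0, 0, 0, 0, 0, 0])

```text
t: 4.47
ee_pos: [565.7, -38.7, 49.0]
eef_rot: [0.0, -0.143, 0.99, -0.0]
wrist_force: [-0.7, 0.4, -0.6]
grip_width: -0.2
```

Run:
```python
from h import *
s=readout.state();print(s['t'],s['ee_pos'],inS(s['ee_pos']),s['wrist_force'])
for n,b in(("side",(160,140)),("scene",(190,150))):
    p,_=eyes.grab_frame(n);cv2.imwrite(f"pics/{n}3.png",cv2.resize(p[b[1]:b[1]+130,b[0]:b[0]+180],None,fx=4,fy=4,interpolation=cv2.INTER_CUBIC))
```

```text
4.4667 [565.66190574 -38.70637801  48.96295103] [ -8.04315792 -57.29557852] [-0.68010623  0.43565894 -0.62314425]
```

View pics/side3.png

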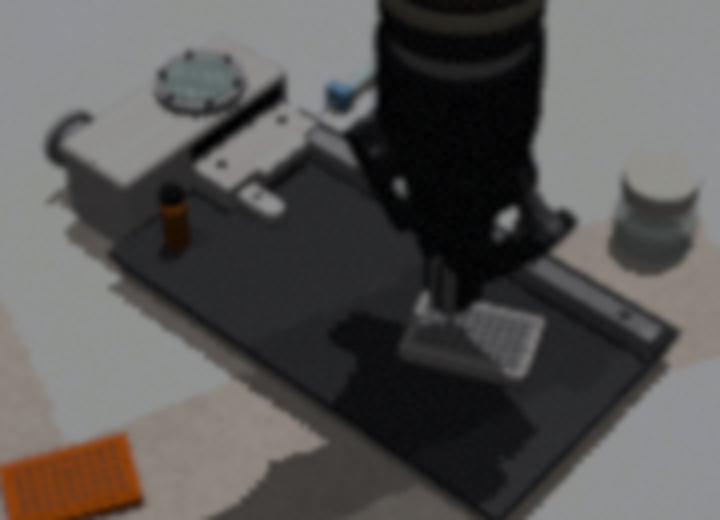

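View pics/scene3.png

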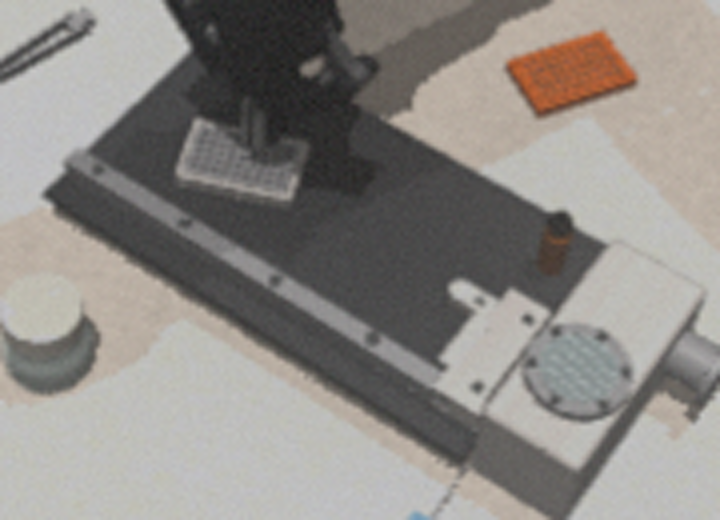

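The carrier has not moved and the force is about 0, so the tips seem to be hovering over it. I'll find where they really are before moving again.

Run:
```python
from h import *
im={}
for n in("side","scene"):
    p,d=eyes.grab_frame(n);im[n]=p;c=eyes.camera_info(n)
    s=readout.state()
    for dz in(0,10,22): print(n,dz,proj(c,s['ee_pos']-[0,0,dz]).round(1))
a=im["side"][195:245,245:305];b=im["scene"][165:205,225:275]
f=lambda x:cv2.resize(np.clip(x.astype(float)*1.8,0,255).astype(np.uint8),None,fx=10,fy=10,interpolation=cv2.INTER_NEAREST)
cv2.imwrite("pics/side4.png",f(a));cv2.imwrite("pics/scene4.png",f(b))
```

```text
side 0 [[272.8 217.2]]
side 10 [[272.7 220.5]]
side 22 [[272.6 224.3]]
scene 0 [[255.1 185.2]]
scene 10 [[255. 188.]]
scene 22 [[254.9 191.4]]
```

View pics/side4.png

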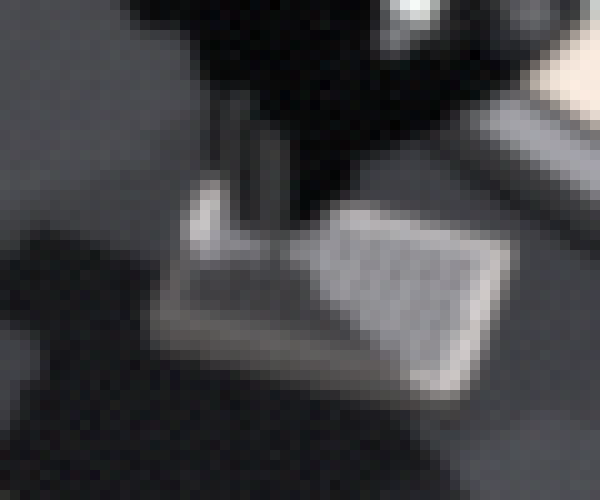

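View pics/scene4.png

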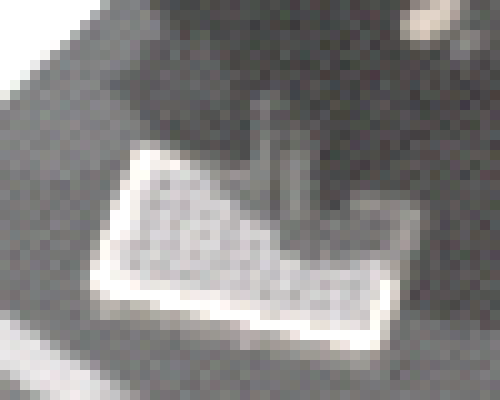

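Run:
```python
from h import *
A=eyes.camera_info("scene");B=eyes.camera_info("side")
print(tri(A,[225+29,165+22],B,[245+26.5,195+23]))
print(tri(A,[225+29,165+20],B,[245+26.5,195+22]))
s=readout.state();c=eyes.camera_info("wrist");R=toolR(s)
for x in(8,11):
  for h in(0,9,22): print(x,h,proj(c,s['ee_pos']+R@[x,0,h]).round(1))
```

```text
(array([565.93318903, -37.40419206,  44.56163515]), np.float64(4.984858274011876))
(array([564.95782491, -38.75760605,  49.43693763]), np.float64(5.064337816177971))
8 0 [[254.8 227.5]]
8 9 [[255.  221.6]]
8 22 [[255.2 214. ]]
11 0 [[254.8 222.9]]
11 9 [[255.  217.1]]
11 22 [[255.2 209.8]]
```

Run:
```python
from h import *
p,d=eyes.grab_frame("wrist");cv2.imwrite("pics/wrist5.png",cv2.resize(np.clip(p[200:384,150:370].astype(float)*2.5,0,255).astype(np.uint8),None,fx=3,fy=3))
print(d[[225,230,235,240,250,260],:][:,[250,258,266]])
```

```text
[[176.01013  175.62398  175.02911 ]
 [175.72116  175.70084  176.51729 ]
 [148.03766  147.93776  147.86755 ]
 [141.99823  142.36958  141.39638 ]
 [131.49467  131.55458  133.1963  ]
 [123.15963  122.68864  123.733345]]
```

View pics/wrist5.png

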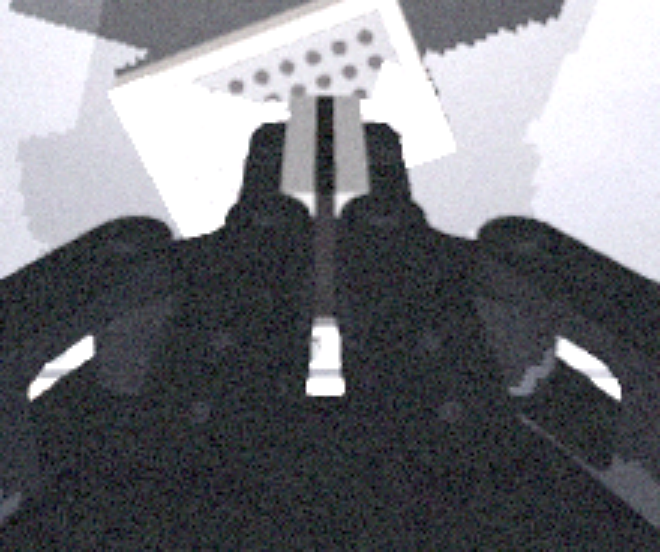

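The wrist depth and the tip's row in both views put the shut tips about 11 mm behind the reported TCP, not 22 mm ahead. They were at z≈60, well above the plate and not touching. I'll back off beside the carrier and go down again, using force and pictures.

Emit:
carry_out([
  [1.5, 0, 0],
  [3.2, 0, 0],
  [4.8, 0, 0],
  [4.8, 0, 0.8],
  [4.8, 0, 1.6],
  [4.8, 0, 2.2],
  [4.8, 0, 2.5],
  [4.8, 0, 2.5],
], yaw=[0, 0, 0, 0, 0, 0, 0, 0], gripper=[0, 0, 0, 0, 0, 0, 0, 0])

```text
t: 5.38
ee_pos: [519.0, -52.2, 22.6]
eef_rot: [-0.001, -0.144, 0.99, -0.0]
wrist_force: [0.1, -0.6, 0.7]
grip_width: 0.1
```

Run:
```python
from h import *
s=readout.state();print(s['t'],s['ee_pos'],inS(s['ee_pos']),s['wrist_force'],s['grip_width'])
A=eyes.camera_info("side")
p,_=eyes.grab_frame("side");cv2.imwrite("pics/side6.png",cv2.resize(np.clip(p[190:270,225:315].astype(float)*1.8,0,255).astype(np.uint8),None,fx=7,fy=7,interpolation=cv2.INTER_CUBIC))
p,_=eyes.grab_frame("wrist");cv2.imwrite("pics/wrist6.png",np.clip(p.astype(float)*2,0,255).astype(np.uint8))
for z in(24,s['ee_pos'][2]+11): print(proj(A,np.r_[s['ee_pos'][:2],z]))
```

```text
5.3833 [519.00315995 -52.1963365   22.63109548] [-56.61031516 -56.89260206] [ 0.13267072 -0.55608269  0.74147391] 0.12685309665652356
[[257.30641295 238.95981967]]
[[257.27649626 235.90220296]]
```

View pics/side6.png

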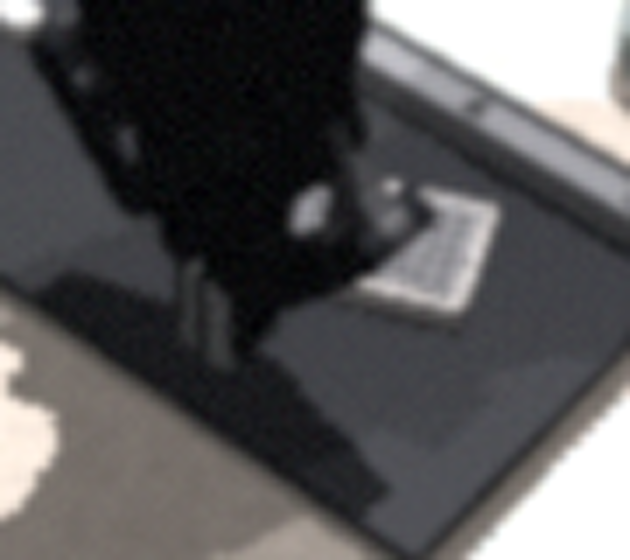

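View pics/wrist6.png

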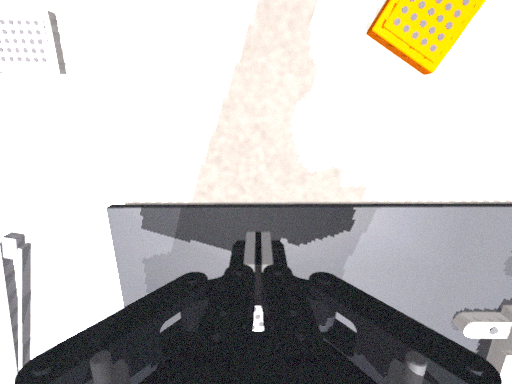

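Emit:
carry_out([
  [0, 0, 0.2],
  [0, 0, 0.4],
  [0, 0, 0.5],
  [0, 0, 0.5],
], yaw=[0, 0, 0, 0], gripper=[0, 0, 0, 0])

```text
t: 5.82
ee_pos: [520.2, -52.2, 20.3]
eef_rot: [0.001, -0.144, 0.99, -0.0]
wrist_force: [-4.4, 1.2, 12.8]
grip_width: 0.2
```

Emit:
carry_out([
  [0, 0, 0.1],
  [0, 0, 0.15],
  [0, 0, 0.15],
], yaw=[0, 0, 0], gripper=[0, 0, 0])

```text
t: 6.07
ee_pos: [520.9, -52.2, 20.3]
eef_rot: [0.001, -0.144, 0.99, -0.001]
wrist_force: [-4.0, -0.3, 12.3]
grip_width: 0.1
```

Emit:
carry_out([
  [0, 0, 0.1],
  [0, 0, 0.15],
  [0, 0, 0.15],
], yaw=[0, 0, 0], gripper=[0, 0, 0])

```text
t: 6.32
ee_pos: [521.3, -52.2, 20.3]
eef_rot: [0.002, -0.144, 0.99, -0.001]
wrist_force: [-3.7, 0.9, 12.6]
grip_width: -0.0
```

The tips touched the deck at TCP z 20.3 (12 N). So shut tips are about 4 mm behind the TCP. I'll raise 3.5 mm and push.

Emit:
carry_out([
  [0, 0, -0.35],
  [0, 0, -0.35],
  [0, 0, -0.35],
], yaw=[0, 0, 0], gripper=[0, 0, 0])

```text
t: 6.57
ee_pos: [521.6, -52.3, 24.0]
eef_rot: [0.003, -0.144, 0.99, -0.001]
wrist_force: [0.4, -0.1, 0.3]
grip_width: -0.1
```

Emit:
carry_out([
  [-0.4, 0, 0],
  [-0.8, 0, 0],
  [-1.2, 0, 0],
  [-1.5, 0, 0],
  [-1.8, 0, 0],
  [-2.1, 0, 0],
  [-2.4, 0, 0],
  [-2.6, 0, 0],
  [-2.8, 0, 0],
  [-2.8, 0, 0],
], yaw=[0, 0, 0, 0, 0, 0, 0, 0, 0, 0], gripper=[0, 0, 0, 0, 0, 0, 0, 0, 0, 0])

```text
t: 7.4
ee_pos: [548.9, -44.2, 24.1]
eef_rot: [0.003, -0.144, 0.99, -0.001]
wrist_force: [0.3, -0.1, 0.7]
grip_width: -0.2
```

```bash
cat > look.py <<'E'
from h import *
import sys
k=sys.argv[1]
s=readout.state();print(s['t'],s['ee_pos'],inS(s['ee_pos']),s['wrist_force'],s['grip_width'])
ims=[]
for n,b in(("side",(165,150)),("scene",(200,150))):
    p,_=eyes.grab_frame(n);cv2.imwrite(f"pics/raw_{n}{k}.png",p)
    ims.append(cv2.resize(np.clip(p[b[1]:b[1]+120,b[0]:b[0]+160].astype(float)*(1.7 if n=="side" else 1.2),0,255).astype(np.uint8),None,fx=2.5 if 0 else 5,fy=5,interpolation=cv2.INTER_CUBIC))
    cv2.imwrite(f"pics/{n}{k}.png",ims[-1])
E
python3 look.py 7
```

```text
7.4 [548.89520932 -44.21383279  24.11019426] [-25.68416294 -57.78312727] [ 0.30946042 -0.0646818   0.74933288] -0.24969858249958402
```

View pics/scene7.png

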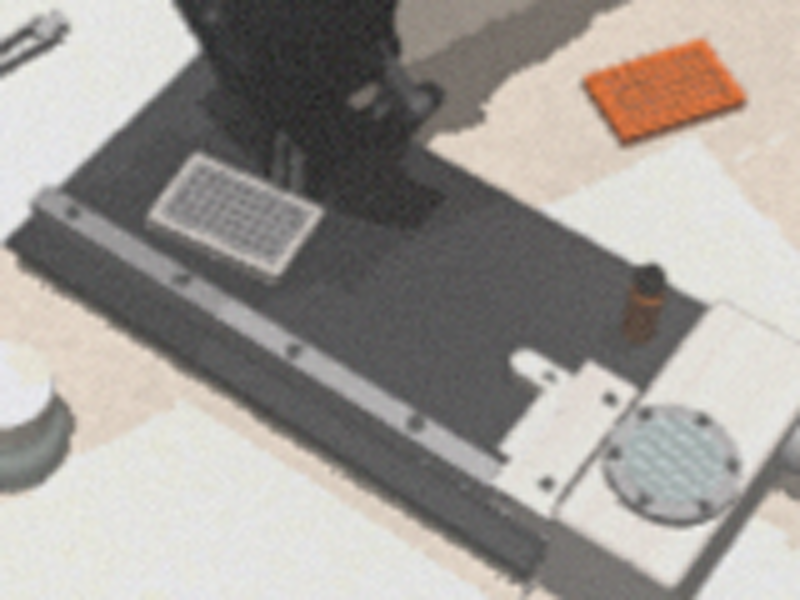

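The carrier now turns with the finger (corners at (200,155) and (322,210) in the crop). I'll keep going to near the rail.

Emit:
carry_out([
  [-0.3, 0, 0],
  [-0.6, 0, 0],
  [-0.9, 0, 0],
  [-1.2, 0, 0],
  [-1.5, 0, 0],
  [-1.7, 0, 0],
  [-1.9, 0, 0],
  [-2.0, 0, 0],
  [-2.0, 0, 0],
], yaw=[0, 0, 0, 0, 0, 0, 0, 0, 0], gripper=[0, 0, 0, 0, 0, 0, 0, 0, 0])

```text
t: 8.25
ee_pos: [567.9, -38.5, 24.1]
eef_rot: [0.003, -0.144, 0.99, -0.001]
wrist_force: [0.4, 0.1, -0.8]
grip_width: -0.2
```

```bash
python3 look.py 8
```

```text
8.25 [567.88250043 -38.53863208  24.13085241] [ -5.86723702 -57.7692515 ] [ 0.38673265  0.10366247 -0.83016717] -0.1863759790064077
```

View pics/scene8.png

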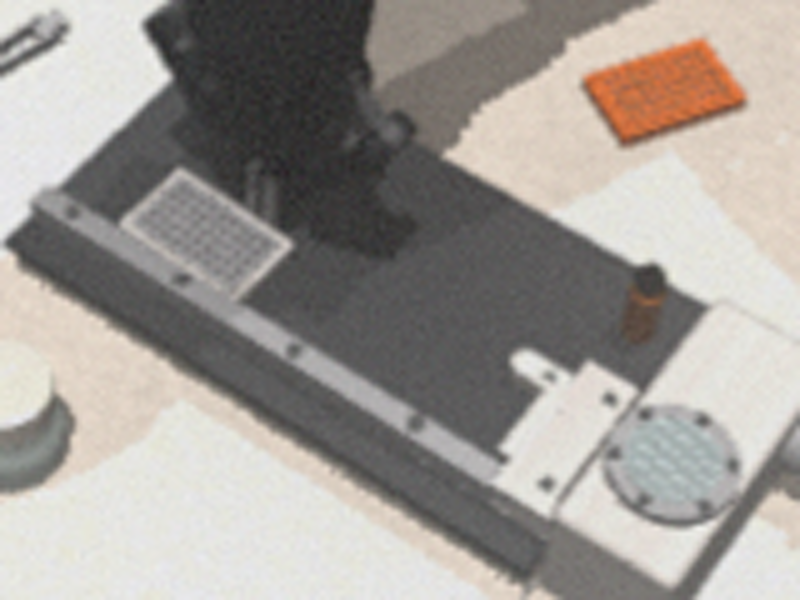

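Emit:
carry_out([
  [-0.1, 0, 0],
  [-0.2, 0, 0],
  [-0.3, 0, 0],
  [-0.4, 0, 0],
  [-0.4, 0, 0],
], yaw=[0, 0, 0, 0, 0], gripper=[0, 0, 0, 0, 0])

```text
t: 8.77
ee_pos: [569.4, -38.0, 23.7]
eef_rot: [0.0, -0.144, 0.99, -0.001]
wrist_force: [-6.5, -2.7, 3.6]
grip_width: -0.1
```

Emit:
carry_out([
  [-0.1, 0, 0],
  [-0.2, 0, 0],
  [-0.2, 0, 0],
  [-0.2, 0, 0],
], yaw=[0, 0, 0, 0], gripper=[0, 0, 0, 0])

```text
t: 9.1
ee_pos: [569.4, -37.9, 23.1]
eef_rot: [-0.002, -0.143, 0.99, -0.002]
wrist_force: [-7.8, -2.7, 3.3]
grip_width: -0.0
```

```bash
python3 look.py 9
```

```text
9.1 [569.35429811 -37.85468076  23.11646984] [ -4.26140841 -57.53431355] [-7.75760863 -2.7458768   3.30413492] -0.005247685909735857
```

View pics/scene9.png

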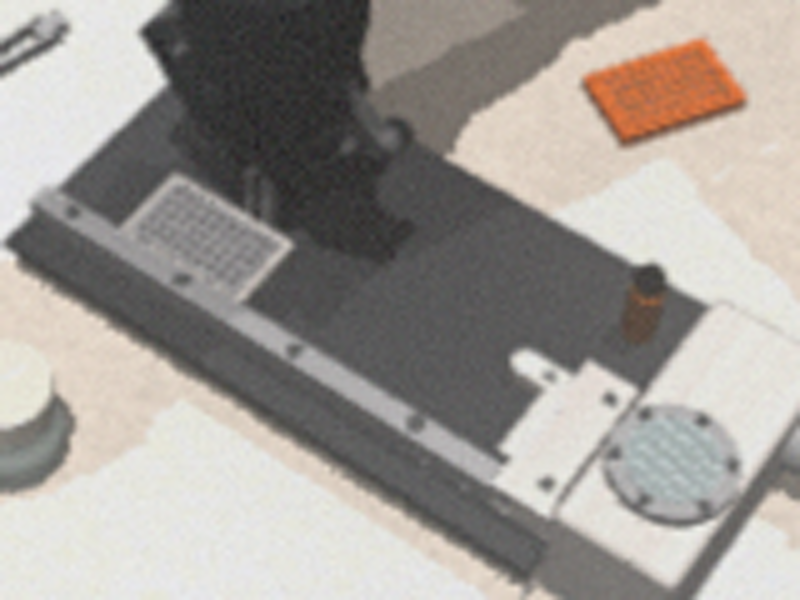

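View pics/side9.png

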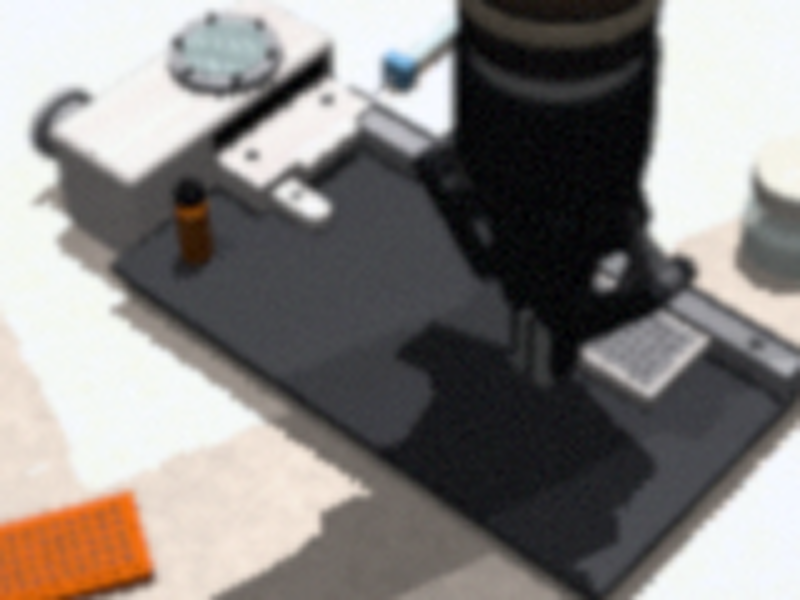

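Run:
```python
from h import *
A=eyes.camera_info("scene")
P=onz(A,np.array([(178,175),(292,243),(243,303)])/5+[199.6,149.6],33.2)
for q in P: print(inS(q))
```

```text
[   6.63566972 -100.67576386]
[  6.40190624 -37.88767287]
[ 44.75549332 -35.42701141]
```

The carrier is flush: its outer edge measures x 6.6 and 6.4 at its two ends, and its centre is at y≈-68, well short of home. To stay clear of the nose at the end, I'll move the finger to the rear part of the edge and press again.

Emit:
carry_out([
  [0.5, 0, 0],
  [0.9, 0, -0.1],
  [0.9, -0.8, -0.1],
  [0.9, -1.7, -0.1],
  [0.9, -2.5, -0.1],
  [0.9, -2.6, -0.1],
  [0.9, -2.6, -0.1],
], yaw=[0, 0, 0, 0, 0, 0, 0], gripper=[0, 0, 0, 0, 0, 0, 0])

```text
t: 9.78
ee_pos: [568.6, -66.2, 24.2]
eef_rot: [-0.001, -0.143, 0.99, -0.002]
wrist_force: [-0.5, -1.0, -0.1]
grip_width: 0.1
```

```bash
python3 look.py 10
python3 - <<'E'
from h import *
print(offs(S(0,0,0),106.6))
p,_=eyes.grab_frame("wrist");cv2.imwrite("pics/wrist10.png",np.clip(p.astype(float)*1.5,0,255).astype(np.uint8))
E
```

```text
9.7833 [568.63017877 -66.21870378  24.23513325] [-13.05893336 -84.50867591] [-0.49079126 -1.00646907 -0.0687818 ] 0.05735510452013457
(array([-1.312,  8.384,  2.388]), np.float64(-0.002563487565768934), np.float64(106.45312298164716), array([568.2, -65.5,  24.1]))
```

View pics/scene10.png

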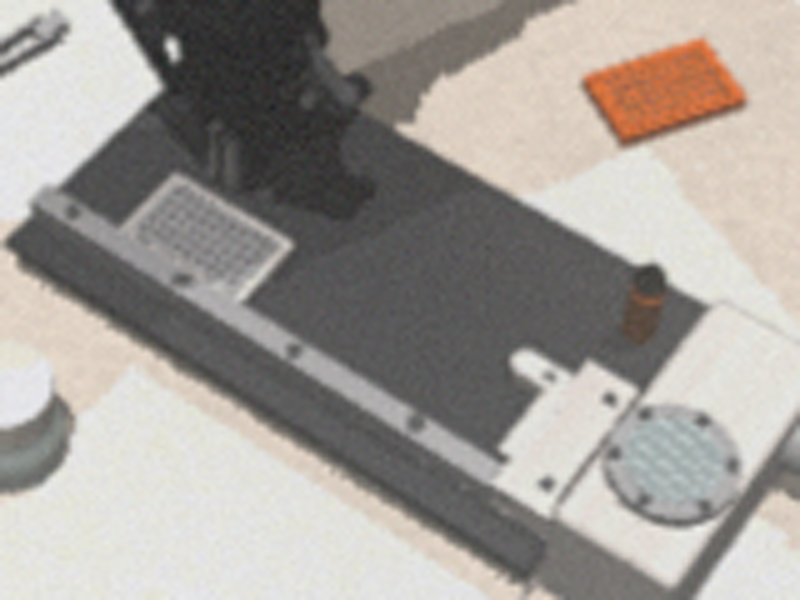

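View pics/side10.png

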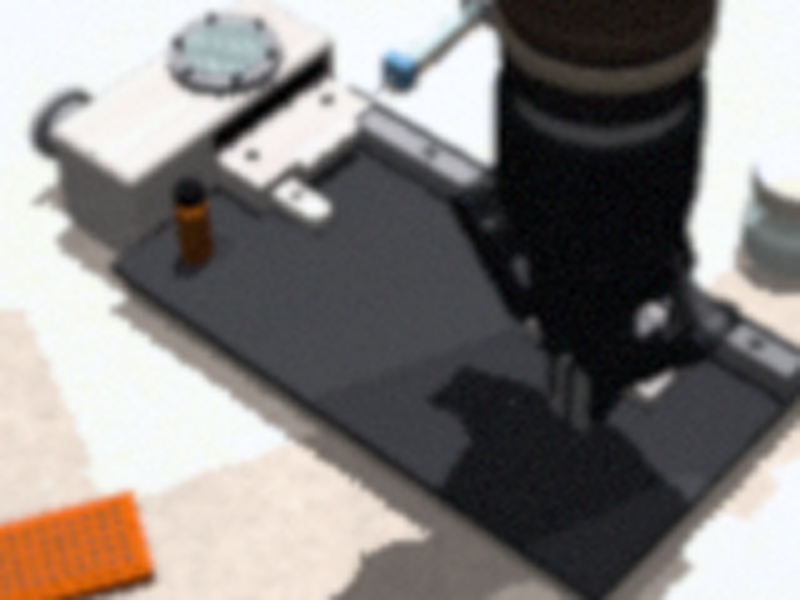

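Emit:
carry_out([
  [-0.4, 0, 0],
  [-0.7, 0, 0],
  [-0.9, 0, 0],
  [-1.1, 0, 0],
  [-1.25, 0, 0],
  [-1.25, 0, 0],
  [-1.25, 0, 0],
], yaw=[0, 0, 0, 0, 0, 0, 0], gripper=[0, 0, 0, 0, 0, 0, 0])

```text
t: 10.52
ee_pos: [576.7, -62.4, 23.1]
eef_rot: [-0.005, -0.143, 0.99, -0.002]
wrist_force: [-9.8, -3.2, 4.1]
grip_width: -0.1
```

Emit:
carry_out([
  [-0.35, 0, 0],
  [-0.35, 0.2, 0],
  [-0.35, 0.5, 0],
  [-0.35, 0.8, 0],
  [-0.35, 1.1, 0],
  [-0.35, 1.4, 0],
  [-0.35, 1.7, 0],
  [-0.35, 2.0, 0],
  [-0.35, 2.0, 0],
], yaw=[0, 0, 0, 0, 0, 0, 0, 0, 0], gripper=[0, 0, 0, 0, 0, 0, 0, 0, 0])

```text
t: 11.27
ee_pos: [570.8, -43.0, 22.1]
eef_rot: [-0.009, -0.143, 0.99, -0.003]
wrist_force: [-11.4, -4.7, 4.0]
grip_width: -0.2
```

```bash
python3 look.py 11
```

```text
11.2667 [570.8023603  -42.99464554  22.10975453] [ -4.34221836 -62.87365316] [-11.42399092  -4.74616489   4.033828  ] -0.1800671320716492
```

View pics/scene11.png

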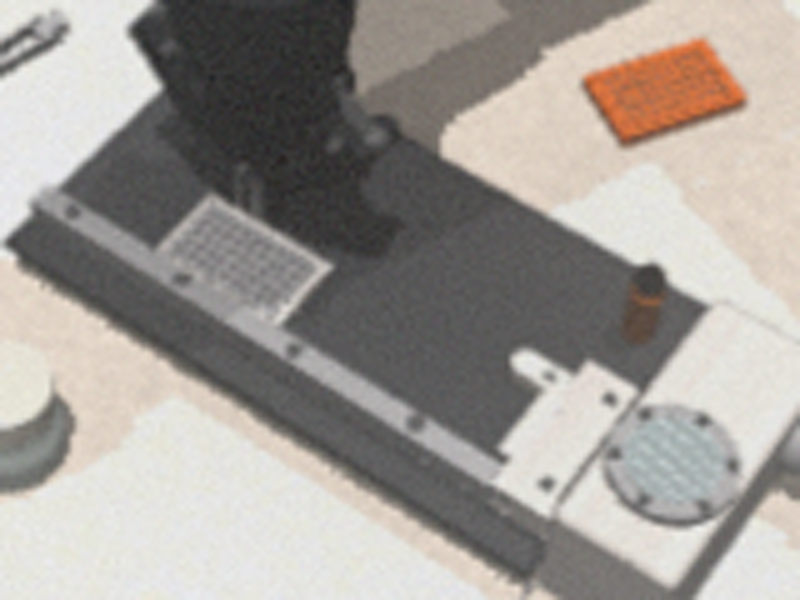

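It tracks along the rail, moving about 20 mm with the finger. I'll continue.

Emit:
carry_out([
  [-0.3, 0.2, -0.1],
  [-0.3, 0.6, -0.1],
  [-0.3, 1.0, -0.1],
  [-0.3, 1.4, -0.1],
  [-0.3, 1.8, -0.1],
  [-0.3, 2.2, -0.1],
  [-0.3, 2.6, -0.1],
  [-0.3, 3.0, -0.1],
  [-0.3, 3.4, -0.1],
  [-0.3, 3.8, -0.1],
  [-0.3, 4.2, -0.1],
  [-0.3, 4.6, -0.1],
  [-0.3, 5.0, -0.1],
  [-0.3, 5.4, -0.1],
  [-0.3, 5.8, -0.1],
  [-0.3, 6.2, -0.1],
  [-0.3, 6.5, -0.1],
  [-0.3, 6.8, -0.1],
  [-0.3, 7.0, -0.1],
  [-0.3, 7.0, -0.1],
], yaw=[0, 0, 0, 0, 0, 0, 0, 0, 0, 0, 0, 0, 0, 0, 0, 0, 0, 0, 0, 0], gripper=[0, 0, 0, 0, 0, 0, 0, 0, 0, 0, 0, 0, 0, 0, 0, 0, 0, 0, 0, 0])

```text
t: 13.03
ee_pos: [550.5, 24.2, 22.0]
eef_rot: [-0.012, -0.143, 0.99, -0.003]
wrist_force: [-10.0, -4.3, 4.8]
grip_width: -0.5
```

```bash
python3 look.py 12
python3 - <<'E'
from h import *
print(offs(S(0,0,0),106.6),toolR(readout.state())[2])
E
```

```text
13.0333 [550.52356698  24.20137211  22.02661281] [-4.57748375  7.31394181] [-9.99172591 -4.32811269  4.81563475] -0.5400011882673228
(array([-0.511, -0.722,  2.196]), np.float64(-0.0029663572036465117), np.float64(106.43004025170282), array([550.6,  24.2,  22.1])) [ 0.02474312 -0.00306486 -0.99968914]
```

View pics/scene12.png

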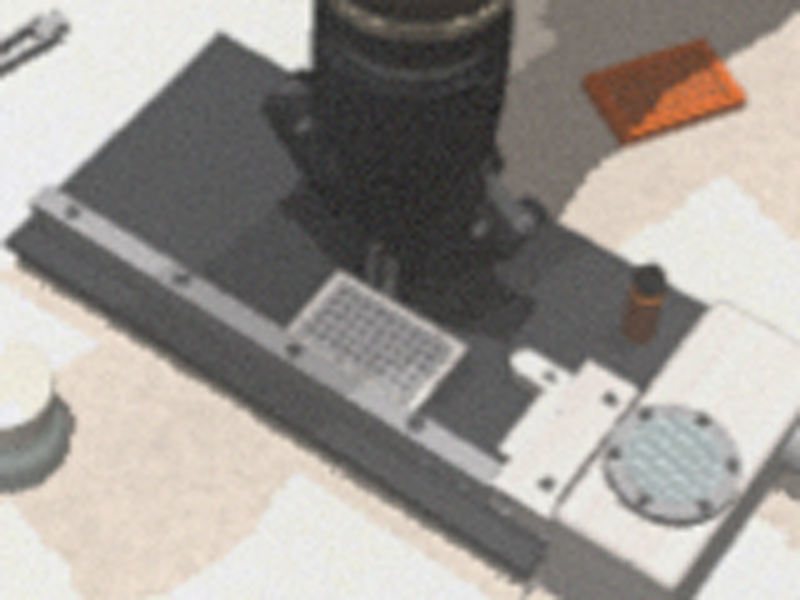

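View pics/side12.png

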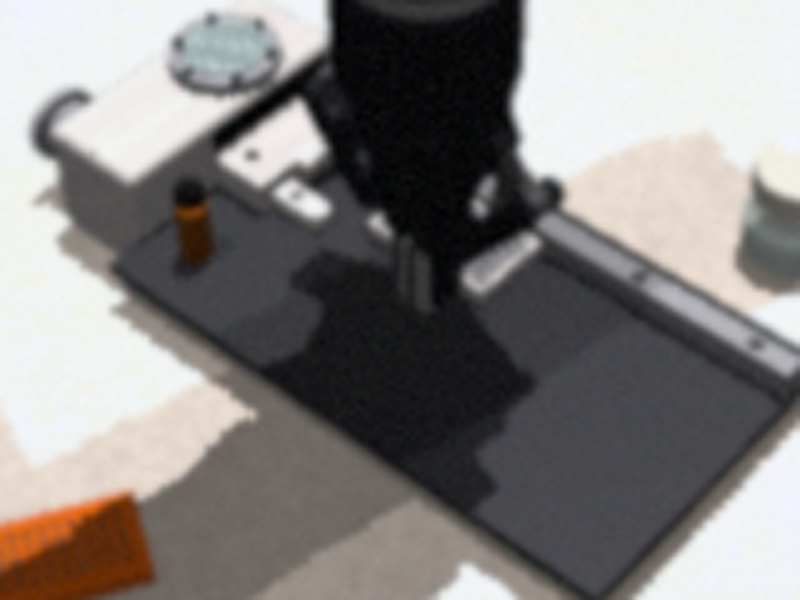

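Run:
```python
from h import *
A=eyes.camera_info("scene")
for q in onz(A,np.array([(338,270),(466,345)])/5+[199.6,149.6],33.2): print(inS(q))
for q in onz(A,np.array([(512,355)])/5+[199.6,149.6],33): print("nose",inS(q))
```

```text
[  6.11849898 -13.50381356]
[ 5.29657077 51.98560102]
nose [-2.27526756 70.02505912]
```

Emit:
carry_out([
  [-0.3, 0.2, -0.1],
  [-0.3, 0.6, -0.1],
  [-0.3, 1.0, -0.1],
  [-0.3, 1.4, -0.1],
  [-0.3, 1.8, -0.1],
  [-0.3, 2.2, -0.1],
  [-0.3, 2.6, -0.1],
  [-0.3, 2.9, -0.1],
  [-0.3, 3.2, -0.1],
  [-0.3, 3.5, -0.1],
  [-0.3, 3.7, -0.1],
  [-0.3, 3.9, -0.1],
  [-0.3, 4.1, -0.1],
  [-0.3, 4.1, -0.1],
], yaw=[0, 0, 0, 0, 0, 0, 0, 0, 0, 0, 0, 0, 0, 0], gripper=[0, 0, 0, 0, 0, 0, 0, 0, 0, 0, 0, 0, 0, 0])

```text
t: 14.3
ee_pos: [538.7, 63.5, 22.1]
eef_rot: [-0.015, -0.143, 0.99, -0.004]
wrist_force: [-9.9, -4.1, 4.5]
grip_width: -0.2
```

```bash
python3 look.py 13
```

```text
14.3 [538.68315726  63.53715738  22.05069194] [-4.68591454 48.39222989] [-9.89392627 -4.12058164  4.49720561] -0.21147116539391853
```

View pics/scene13.png

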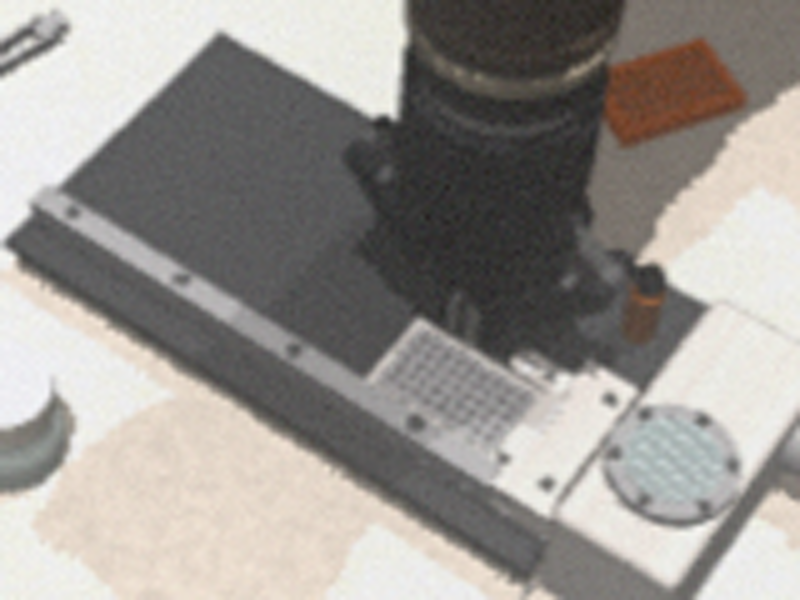

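View pics/side13.png

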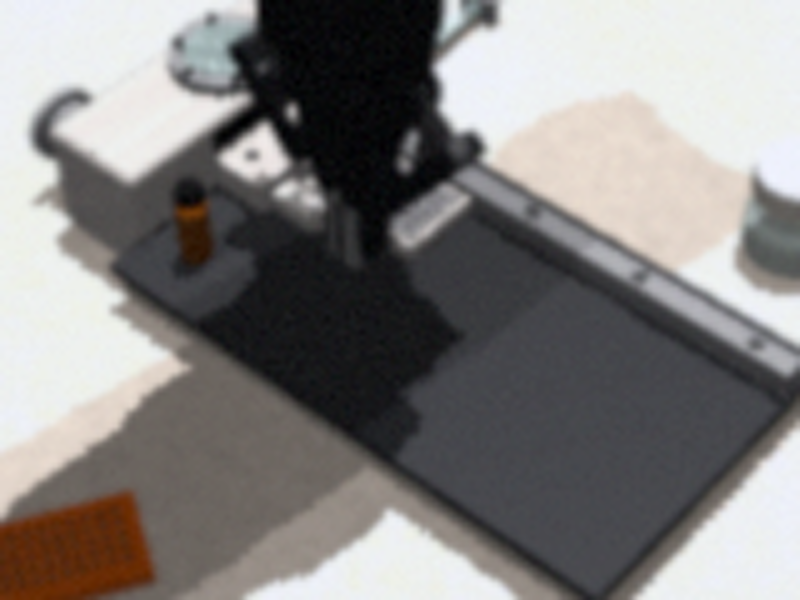

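The carrier is in the pocket mouth, still flush to the rail. I'll make the last few millimetres in small steps, watching the force along the rail (about -1 N now).

Emit:
carry_out([
  [-0.25, 0.1, -0.1],
  [-0.25, 0.2, -0.1],
  [-0.25, 0.3, -0.1],
  [-0.25, 0.4, -0.1],
  [-0.25, 0.4, -0.1],
], yaw=[0, 0, 0, 0, 0], gripper=[0, 0, 0, 0, 0])

```text
t: 14.82
ee_pos: [537.4, 67.4, 22.1]
eef_rot: [-0.018, -0.143, 0.99, -0.005]
wrist_force: [-7.4, -3.4, 2.0]
grip_width: 0.0
```

Emit:
carry_out([
  [-0.25, 0.1, -0.1],
  [-0.25, 0.2, -0.1],
  [-0.25, 0.3, -0.1],
  [-0.25, 0.3, -0.1],
], yaw=[0, 0, 0, 0], gripper=[0, 0, 0, 0])

```text
t: 15.15
ee_pos: [536.5, 70.1, 22.0]
eef_rot: [-0.02, -0.143, 0.99, -0.006]
wrist_force: [-5.5, -3.9, 1.3]
grip_width: 0.2
```

```bash
python3 look.py 14; python3 -c "
from h import *
f=readout.state()['wrist_force'];print(f[:2]@ux,f[:2]@uy)"
```

```text
15.15 [536.54927254  70.08666879  22.04052541] [-4.85962085 55.27827753] [-5.4737629  -3.93652504  1.34918319] 0.2191093465686491
-7.1232338055238404 -3.103146931029264
```

View pics/scene14.png

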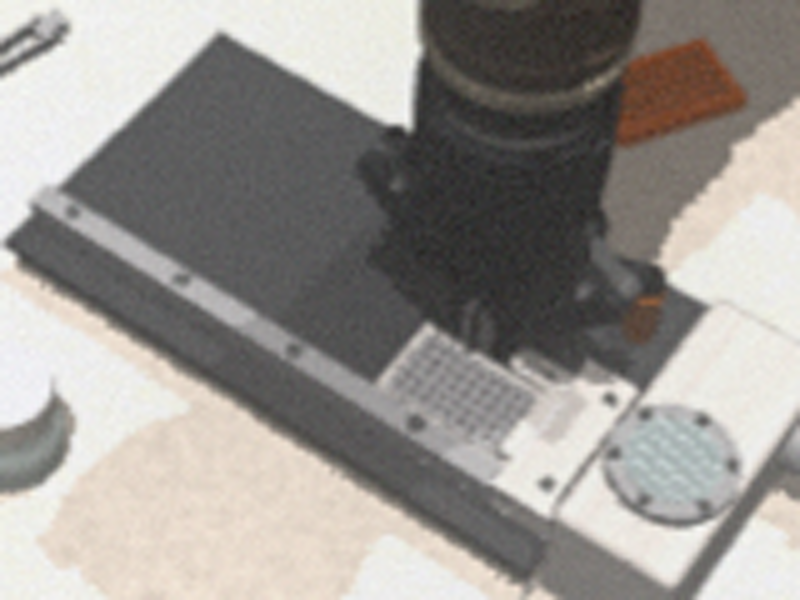

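Emit:
carry_out([
  [0.3, 0, 0],
  [0.7, 0, 0],
  [1.2, 0, 0],
  [1.8, -0.2, -0.4],
  [2.4, -0.6, -1.2],
  [3.2, -1, -2.5],
  [4, -1.5, -4.5],
  [4, -2.5, -7],
  [4, -3.5, -10],
  [4, -4, -13],
  [4, -4, -16],
  [4, -4, -18],
  [4, -4, -18],
], yaw=[0, 0, 0, 0, 0, 0, 0, 0, 0, 0, 0, 0, 0], gripper=[0, 0, 0, 0, 0, 0, 0, 0, 0, 0, 0, 0, 0])

```text
t: 16.33
ee_pos: [518.4, 23.1, 209.7]
eef_rot: [-0.016, -0.143, 0.99, -0.006]
wrist_force: [-0.6, 0.4, -0.4]
grip_width: -0.4
```

```bash
python3 look.py 15
python3 - <<'E'
from h import *
c=eyes.camera_info("wrist");p,d=eyes.grab_frame("wrist");cv2.imwrite("pics/wrist15.png",p);np.savez("w15.npz",d=d,view=c['view'])
E
```

```text
16.3333 [518.37361949  23.11020993 209.69722186] [-35.69852347  15.45352109] [-0.59958624  0.4078294  -0.37884275] -0.4033555508611223
```

View pics/scene15.png

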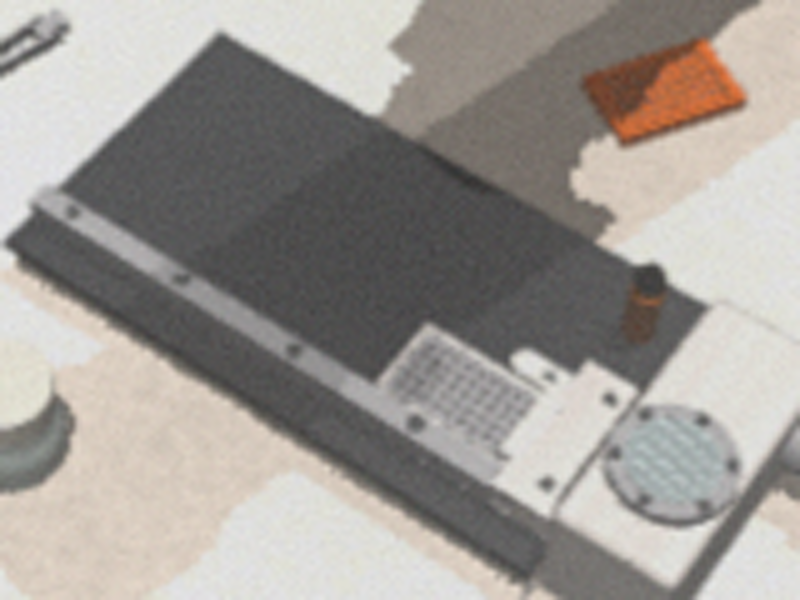

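View pics/wrist15.png

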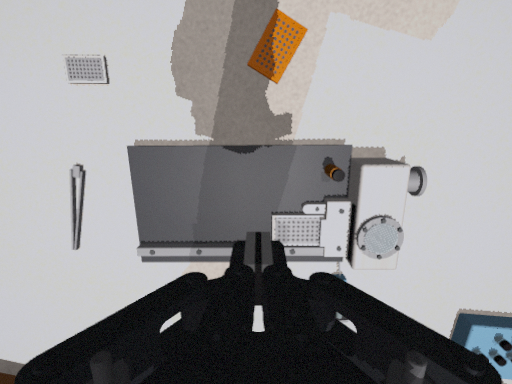

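View pics/side15.png

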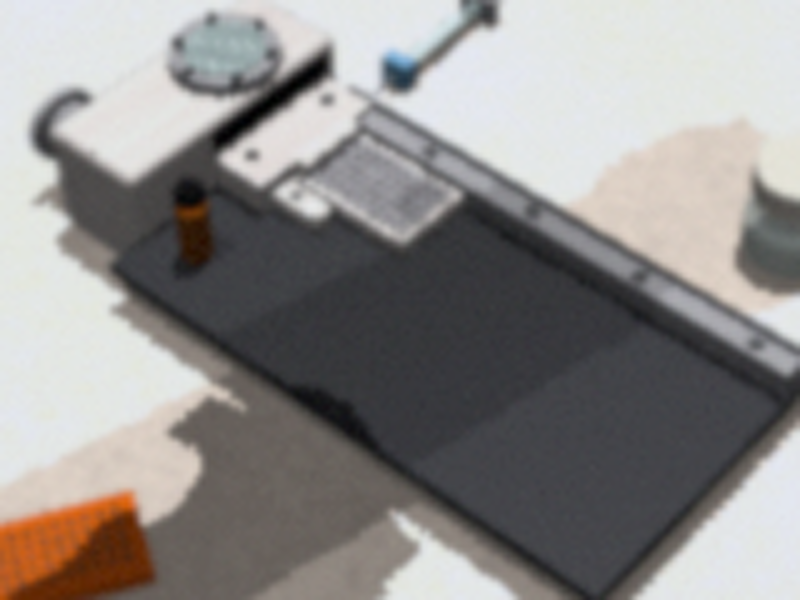

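Run:
```python
from h import *
A=eyes.camera_info("scene");B=eyes.camera_info("side")
W=eyes.camera_info("wrist");W['view']=np.load("w15.npz")['view']
def crop(p,name,x0,y0,x1,y1,f,g=1.):
    cv2.imwrite(f"pics/{name}.png",cv2.resize(np.clip(p[y0:y1,x0:x1].astype(float)*g,0,255).astype(np.uint8),None,fx=f,fy=f,interpolation=cv2.INTER_CUBIC))
crop(cv2.imread("pics/raw_side15.png"),"zs",215,165,275,210,12,1.7)
crop(cv2.imread("pics/raw_scene15.png"),"zc",250,205,315,255,12,1.1)
crop(cv2.imread("pics/wrist15.png"),"zw",255,190,355,265,8,.9)
```

```text
(no output)
```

View pics/zs.png

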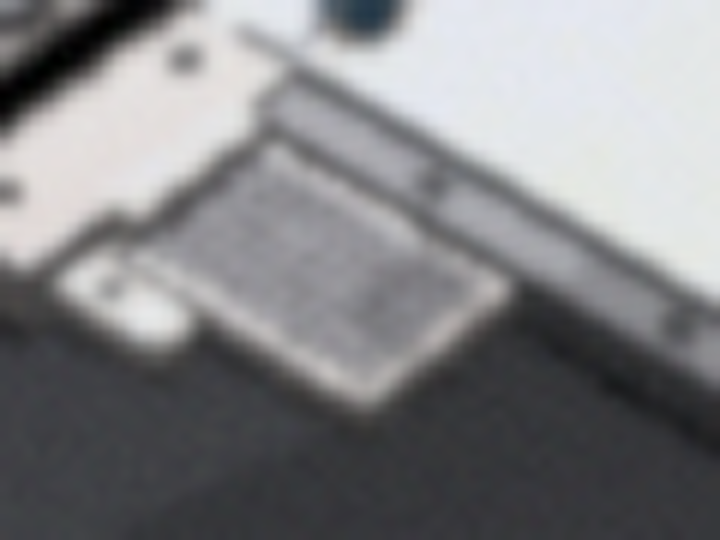

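View pics/zc.png

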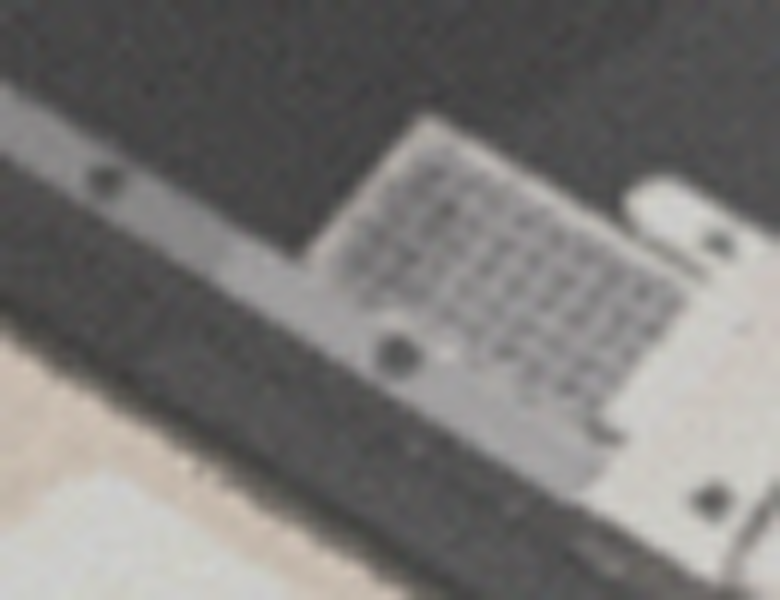

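View pics/zw.png

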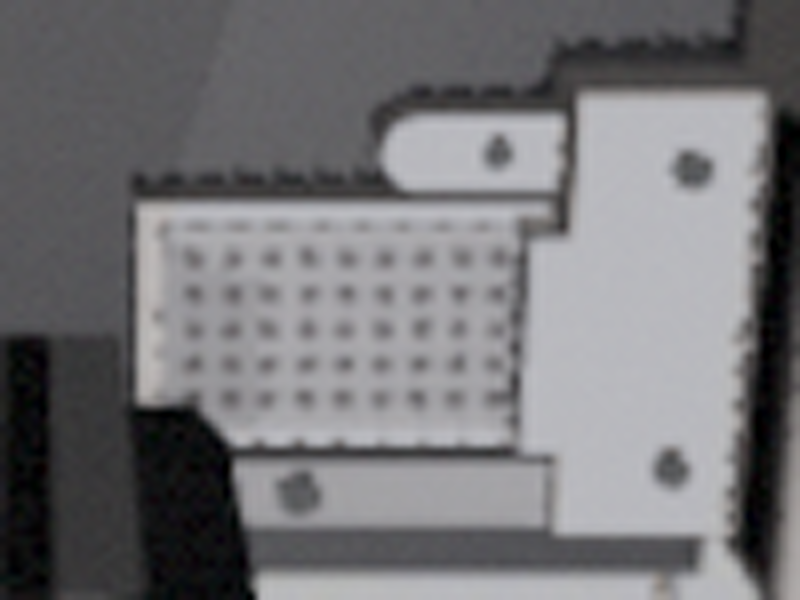

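Run:
```python
from h import *
A=eyes.camera_info("scene");B=eyes.camera_info("side")
W=eyes.camera_info("wrist");W['view']=np.load("w15.npz")['view']
for n,c,o,f,s,e,extra in(("side",B,(215,165),12,[(432,180),(680,328)],[(368,408),(515,290)],[]),
 ("scene",A,(250,205),12,[(398,355),(105,180)],[(425,115),(305,262)],[]),
 ("wrist",W,(255,190),8,[(299,493)],[(136,202),(136,400),(231,452)],[(381,152)])):
    u=lambda L:(np.array(L,float)+.5)/f-.5+o
    S_=np.array([inS(q) for q in onz(c,u(s),38)]);E=np.array([inS(q) for q in onz(c,u(e),33.2)])
    r=S_-[[56,60],[56,0]][:len(s)]; r=r.mean(0)
    print(n,"screw res",r.round(1),"edge corrected",(E-r).round(1).tolist(), "nose" if extra else "",[(inS(q)-r).round(1).tolist() for q in onz(c,u(extra),33)] if extra else "")
```

```text
side screw res [-0.7 -0.4] edge corrected [[6.7, 32.4], [47.5, 32.3]]  
scene screw res [-2.9 -1.9] edge corrected [[8.7, 34.4], [46.8, 35.4]]  
wrist screw res [-0.1  0.3] edge corrected [[8.0, 33.5], [41.9, 33.8], [51.1, 49.3]] nose [[-0.1, 71.8]]
```

All three views put the carrier's rear edge at y≈33.6 (32.3 to 35.4, nominal 34) and its outer edge at x≈8. The wrist view is the sharpest: 38.2 mm from rear edge to nose, against 38 nominal. The vial, jar, syringe and tweezers look unmoved, so I'm handing in.

Run:
```python
from rig import job
print(job.job_done())
```

```text
the job is handed in; nothing more can be done
None
```

I squared the carrier against the rail, dragged it into the corner pocket by its outer edge, took the hand away and handed the job in. No verdict was reported.

**What I did:** With the fingers shut, I pushed the carrier flush to the rail at about y = -68 mm, roughly 135 mm short of home. I then moved the fingertip to the rear of its outer edge and dragged it along the rail with 7–11 N of side force. I stopped once the force along the rail rose from about 1 N to 3 N and the finger had slipped 1–2 mm along the edge, which I took as the carrier reaching the stop. I judged this from forces and pictures and did not make a separate push on the rear edge.

**Last checks:**

| Check | Measured | Nominal |
|---|---|---|
| Rear edge, wrist view | y = 33.5–33.8 mm | 34 mm |
| Rear edge, side view | y = 32.4 mm | 34 mm |
| Rear edge, scene view | y = 34.4–35.4 mm | 34 mm |
| Outer edge, three views | x = 6.7–8.7 mm | 8 mm |
| Rear edge to guide nose, wrist view | 38.2 mm | 38 mm |

The views disagree with each other by up to about 3 mm on the rear edge. The vial, jar, syringe and tweezers looked unmoved, and the wrist force was about zero with the hand clear.

**What disagreed:** The shut fingertips were about 4 mm behind the reported TCP, not 22 mm ahead as the text says. Because of this, my first pushing pass went over the carrier. The carrier did not move, I felt no contact, and I estimated the tips at about z = 60 mm, or about 48 mm by the later deck touch, with the carrier's top at 34 mm. I then found the true tip height by touching the deck.

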